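# Load the sample bottle in the roller blender

### The job

Load the tall sample bottle into the bench roller blender: lay it gently on its side on the rollers, cap towards the tailstock and foot flat against the drive disc, without dropping it or knocking it over. Then slide the tailstock up until its sprung nose bears on the cap and is pressed about half way in, so that the bottle is held against the disc, and let go. Leave the short bottle, the jar and the magnifier where they stand.

Things in the scene. Friction and masses are not known exactly. Their poses are not given: they have to be found in the camera images.
- tall_bottle: The closed bottle to load, standing: plain aluminium, round, 155 mm tall, the only tall one. Body 56 mm in diameter, straight from the foot up to 116 mm; short shoulder; black ribbed screw cap 36 mm in diameter from 130 to 155 mm. Mass 0.2 to 0.4 kg, centre of mass about 70 mm above the foot. Origin: centre of the foot; +z from foot to cap. A short bottle and a jar stand near, in any order.
- short_bottle: Bystander: aluminium bottle of the same diameter (56 mm) but only 95 mm tall, black cap. Origin: centre of the foot, +z up. Leave it alone.
- jar: Bystander: squat white jar with a steel lid, 70 mm in diameter, 80 mm tall. Origin: centre of the underside, +z up. Leave it alone.
- magnifier: Bystander: black magnifier on a four-legged stand, 124 x 124 mm, 154 mm tall. Origin: centre of the underside, z up. Leave it alone.
- blender: Roller blender, fixed to the bench. Grey base plate 150 mm (its x) by 420 mm (its y), top 16 mm above the bench; grey motor box 150 x 78 mm, 132 mm tall, on its +y end (y 132 to 210 mm), carrying the drive disc. A steel bearing bracket 92 mm wide stands across at y = -12 mm, top at z = 52 mm. Beyond it two low guide rods carry the tailstock. Origin: centre of the base, on the bench; z up.
- tail (a joint): Slide of the tailstock along the blender's +y (m): 0 fully back, grows towards the drive disc, at most 0.110. It stays where it is left; sliding it takes about 8 N, a little more when fast. With the bottle's foot on the disc the nose just touches the cap at 0.090.
- nose (a joint): How far the tailstock's sprung nose is pressed in (m): 0 fully out, 0.016 fully in (bottomed). Spring about 0.4 N per mm, no preload. About half way in is right.
- thumb_plate (a point): Top centre of the black upright thumb plate by which the tailstock is slid: 36 mm wide (blender x), 14 mm thick (y), 34 mm tall, top 128 mm above the bench. It stands on an aluminium block 44 mm wide (x), 45 mm long (y), top 94 mm above the bench, front face 28 mm ahead (+y) of the plate's middle. Axes as the blender's.
- nose_tip (a point): Tip of the round rubber nose of the tailstock (22 mm in diameter, steel stem), on the cradle's axis, 77.8 mm above the bench; sticks 25 mm out of the block (+y) when not pressed. Axes as the blender's.
- disc_face (a point): Centre of the face of the round rubber drive disc (48 mm in diameter, does not turn), on the cradle's axis: blender x 0, y 120 mm, z 77.8 mm. The bottle's foot belongs flat against it, centred. Axes as the blender's; the face looks along -y.
- cradle (a point): Axis of the bottle when it lies on the rollers, midway between the tyres: blender x 0, y 65 mm, z 77.8 mm; axes as the blender's. The cradle is two free-turning shafts along y, at x -22 and +22 mm, z 42 mm, each with two rubber tyres 28 mm in diameter, 12 mm wide, at y 30 and 100 mm. With its foot on the disc the bottle's cap ends at y -35 mm.

How it is judged:
By the outcome, as a careful person would: the job done as asked, in the order asked, and still so for the second after the job is handed in, with the robot touching nothing.
It also fails if it takes over 72 s, if anything falls off the work surface, if the arm or the gripper's body presses on something with over 40 N, if the wrist force passes 120 N, or if a joint passes its speed limit or range.

### The arm

A 7-joint arm with a two-finger parallel gripper is mounted at the origin on the work surface. World frame = base frame: x ahead of the robot, y to its left, z up, the work surface at z = 0. Lengths are in m, angles in rad, forces in N, time in s.
With the tool pointing down it reaches from about 0.425 to 0.95 m from the base axis. Payload 4.7 kg.
Tool frame: the origin (TCP) lies midway between the tips of the shut fingers; the grasp point (between the pads) lies 19 mm behind it; y points along the fingers, z is the direction in which the jaws open and shut, and the axes are right-handed (so a half turn about y gives the same grasp; the last joint's range is limited). The gripper opens to 87 mm and grips with 3 to 60 N. Pads are 19 mm wide; open, the fingers measure 117 mm over their backs; the gripper's body (75 mm by 190 mm) begins 51 mm behind the grasp point.
Start: joints at [1.232, 0.469, -0.049, 1.532, 0.024, 1.141, -0.082], TCP at [0.206, -0.643, 0.223] pointing down, gripper open.
Joint ranges: [-2.59, 2.59], [-0.33, 1.99], [-1.39, 1.29], [0.1, 2.45], [-1.04, 4.18], [0.21, 1.99], [-2.66, 2.66]. Speed limits (rad/s): [2.57, 2.57, 3.14, 3.14, 3.14, 3.14, 3.14].

### API

Orientations are given as a unit quaternion [x, y, z, w].
In Python, from plant import r gives the robot as it stands. The module is installed in compiled form; this text tells all that it offers. Calls block until the motion is done:
- r.move_pose(position, orientation): joint-space move of the TCP to a pose.
- r.move_straight(position, feed=0.15, attitude=None, f_stop=None): straight line of the TCP; attitude=None keeps the orientation; feed is the mean speed in m/s. With f_stop (N) it stops when the force on the tool has changed by that much, and returns True; else False.
- r.move_j(angles): joint-space move.
- r.gripper_to(opening, effort=None): opening from 0.0 (shut) to 1.0 (fully open); effort is the grip in N (None keeps the last); returns when the fingers have stopped.
- r.wait(seconds).
- r.inverse_kinematics(position, orientation): joint angles nearest the present ones, or None.
- r.get_image(name): name is "scene" or "top" or "wrist"; returns the picture (420x560x3 uint8, blue, green, red); there is no depth.
- r.camera_model(name): a dict with "fx", "fy", "cx", "cy" (pixels), "distortion" ([k1, k2, p1, p2, k3] as OpenCV has them; the pictures are not rectified), "position" and "orientation" of the camera in the world. Camera axes: x right, y down, z forward; pixel columns grow to the right and rows downward; lengths in m; the calibration is good to about 2 mm. A picture is of the moment at which its call begins: read the wrist's pose just before it. camera_model takes no time and is no camera call; for the wrist camera it gives the pose at the moment of the call.
A pose or a line that the arm cannot do raises r.Unreachable and nothing moves.
- r.sign_off(): hands the job in, once; it reports no verdict.
Readings, each from a call of its own:
- r.current_clock(): time.
- r.current_joint_pos(): joint angles.
- r.current_joint_vel(): joint speeds.
- r.current_tau(): joint torques, N m.
- r.current_eef_pos(): TCP position.
- r.current_tcp_rot(): TCP orientation.
- r.current_wrist_force(): force on the tool from outside, world axes, zero at the start.
- r.current_wrist_torque(): the same for the moment, N m.
- r.current_gripper_width(): opening from 0.0 (shut) to 1.0 (fully open).
Only numpy, scipy, OpenCV 4.12 (cv2) and the standard library are available. Lean on these libraries where they do the work, as an engineer would, in place of code of your own. Each camera call takes 0.05 s, during which the arm holds its last target. There are 200 camera calls.

## Working session

There is one attempt and no reset: what is moved stays moved. The work goes in short steps, each a Python script; the robot and the scene stay as the last script left them, time stands still between calls to the robot, and variables do not carry over. Pictures are saved under pics/ and viewed, about 8 in all and at most 12, crops included, and the job is handed in when it is done.

```bash
mkdir -p pics; python3 - <<'E'
from plant import r
import cv2
for n in("scene","top"):
    cv2.imwrite(f"pics/{n}0.png",r.get_image(n)); m=r.camera_model(n); print(n,m)
print(r.current_clock(),r.current_tcp_rot())
E
```

```text
scene {'fx': 459.1691783748763, 'fy': 459.1691783748763, 'cx': 273.36059611320525, 'cy': 203.5519828918021, 'distortion': array([-0.1201944,  0.       ,  0.       ,  0.       ,  0.       ]), 'position': array([1.31131803, 0.13380038, 0.68115394]), 'orientation': array([ 0.51114382,  0.73223435, -0.36351424, -0.26537191])}
top {'fx': 390.3545079466468, 'fy': 390.3545079466468, 'cx': 282.9012058839212, 'cy': 206.54622190044788, 'distortion': array([-0.09378103,  0.        ,  0.        ,  0.        ,  0.        ]), 'position': array([ 0.39891339, -0.09172597,  1.04302517]), 'orientation': array([-0.70114043,  0.70780537, -0.06049409,  0.06127096])}
0.1 [-0.10922623  0.69925472 -0.69802424  0.10897072]
```

View pics/scene0.png

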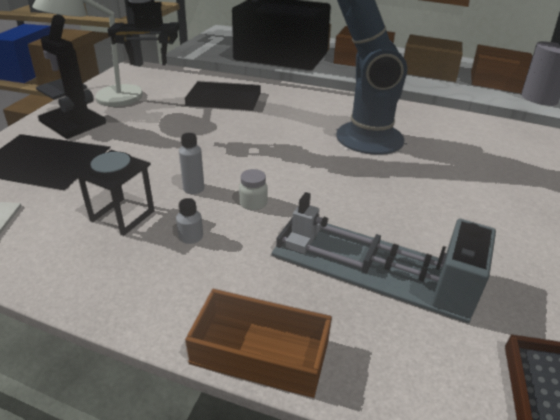

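View pics/top0.png

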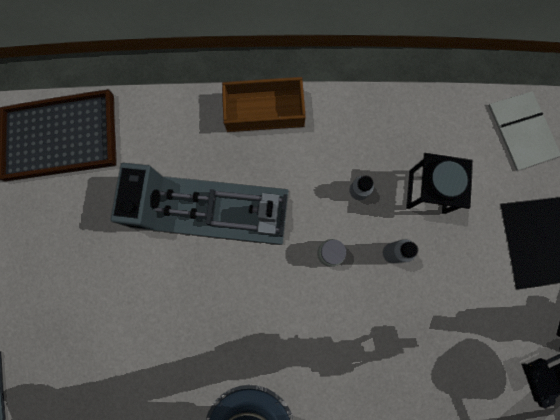

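Scene: tall bottle at (191,163), with short bottle (188,222), jar (253,190) and magnifier (115,185). Top: tall cap at about (409,249), blender from (115,165) to (288,240) with the motor box at left, so blender +y is roughly world +y. Next I enlarge the top view for corners.

```bash
cat >h.py <<'E'
from plant import r
import cv2, numpy as np
from scipy.spatial.transform import Rotation as R
def ray(m,uv):
    K=np.array([[m["fx"],0,m["cx"]],[0,m["fy"],m["cy"]],[0,0,1]])
    p=cv2.undistortPoints(np.array([[uv]],float),K,m["distortion"])[0,0]
    return np.array(m["position"]),R.from_quat(m["orientation"]).apply([p[0],p[1],1])
def onz(m,uv,z):
    o,d=ray(m,uv); return o+d*(z-o[2])/d[2]
def pix(m,P):
    K=np.array([[m["fx"],0,m["cx"]],[0,m["fy"],m["cy"]],[0,0,1]])
    q=R.from_quat(m["orientation"]).inv(); P=np.atleast_2d(P)
    return cv2.projectPoints(q.apply(P-m["position"]),np.zeros(3),np.zeros(3),K,m["distortion"])[0][:,0]
E
python3 - <<'E'
import cv2
a=cv2.imread("pics/top0.png")
b=cv2.resize(a[150:255,105:295],None,fx=4.2,fy=4.2,interpolation=cv2.INTER_CUBIC)
b=cv2.convertScaleAbs(b,alpha=1.8,beta=10)
cv2.imwrite("pics/blend.png",b); print(b.shape)
c=a[230:270,380:425]; g=cv2.cvtColor(c,6); print(g[::1,::1].min())
import numpy as np
n,l,s,ce=cv2.connectedComponentsWithStats((g<35).astype('uint8'))
print([(s[i].tolist(),(ce[i]+[380,230]).round(1)) for i in range(1,n) if s[i][4]>15])
E
```

```text
(441, 798, 3)
0
[([20, 12, 18, 16, 221], array([408.3, 249.6]))]
```

View pics/blend.png

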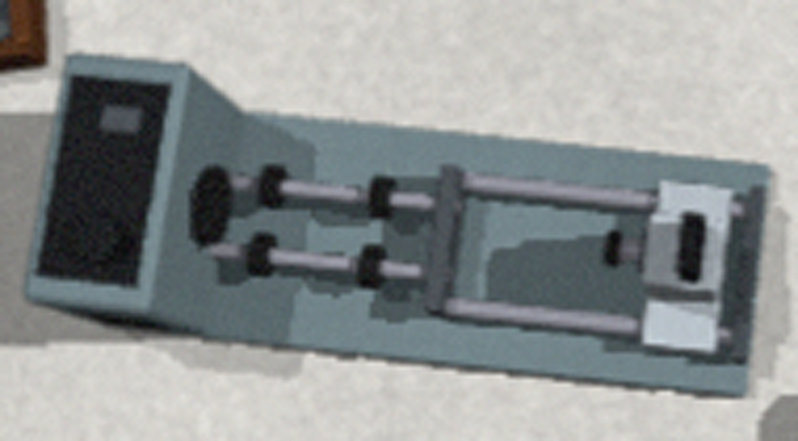

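The enlarged crop gives the box-top corners at (70,55), (186,66), (148,313) and (25,298), the base end corners at (772,163) and (743,395), the tyres, and the thumb plate at (692,245). I'll fit the blender pose and check reach.

```bash
cat >>h.py <<'E'
def fit2(loc,wor):
    loc=np.array(loc);wor=np.array(wor);a,b=loc.mean(0),wor.mean(0)
    u=(loc-a)@[1,1j];v=(wor-b)@[1,1j]; th=np.angle((u.conj()*v).sum())
    c,s=np.cos(th),np.sin(th);M=np.array([[c,-s],[s,c]]); t=b-M@a
    return th,t,((loc@M.T+t)-wor)*1000
def tool(d,x):
    "quat: fingers along d, jaws along x"
    d=np.array(d,float);d/=np.linalg.norm(d);x=np.array(x,float);x-=d*(x@d);x/=np.linalg.norm(x)
    return R.from_matrix(np.c_[np.cross(d,x),d,x]).as_quat()
E
python3 - <<'E'
from h import *
m=r.camera_model("top")
P=[((70,55),75,210,132),((186,66),75,132,132),((148,313),-75,132,132),((25,298),-75,210,132),((772,163),75,-210,16),((743,395),-75,-210,16),
((272,185),22,100,56),((382,196),22,30,56),((263,254),-22,100,56),((370,266),-22,30,56)]
W=[onz(m,np.array(p[0])/4.2+[105-.4,150-.4],p[3]/1000)[:2] for p in P]
th,t,e=fit2([[p[1]/1e3,p[2]/1e3] for p in P],W); print(th,t,e.round(1).tolist())
c,s=np.cos(th),np.sin(th)
tp=onz(m,np.array([692,245])/4.2+[104.6,149.6],.128)[:2]; print("plate loc",np.array([[c,s],[-s,c]])@(tp-t))
b=onz(m,(408.8,249.3),.15); print("tall",b, "jar",onz(m,(333,253),.08),"short",onz(m,(366,184),.095),"mag",onz(m,(448,181),.154))
X=np.array([c,s,0]);Y=np.array([-s,c,0]);Z=np.array([0,0,1.])
cr=np.r_[t,0]+.06*Y+.0778*Z
for p in range(0,60,10):
    a=np.radians(p); 
    d=-np.cos(a+np.pi/2)*Y*1-np.sin(a+np.pi/2)*Z
    q=tool(d,X);q2=tool(d,-X)
    f=[r.inverse_kinematics(cr+d*.019+Z*h,k) is not None for k in(q,q2) for h in (0,.1)]
    ok=[]
    for yaw in range(-180,180,15):
        y=np.radians(yaw);h=np.array([np.cos(y),np.sin(y),0]);d=np.cos(a)*h-np.sin(a)*Z;x=np.cross(h,Z)
        g=np.r_[b[:2],.065]
        k=[all(r.inverse_kinematics(g+d*.019+o,tool(d,sg*x)) is not None for o in(0*Z,-.1*d,.12*Z)) for sg in(1,-1)]
        if any(k): ok.append((yaw,k))
    print(p,f,ok)
E
```

```text
-0.11232280646132846 [0.57556459 0.10866427] [[2.6, 3.3], [1.8, -3.9], [-2.5, -1.6], [-2.8, 2.9], [-0.6, -1.7], [-1.3, -4.8], [0.9, 1.6], [0.8, 1.3], [0.5, 2.8], [0.7, 0.1]]
plate loc [-0.00139299 -0.16911866]
tall [ 0.45172624 -0.38040064  0.15      ] jar [ 0.44945838 -0.21359404  0.08      ] short [ 0.61923897 -0.29979135  0.095     ] mag [ 0.61164699 -0.48484489  0.154     ]
0 [True, True, True, True] [(-150, [True, True]), (-135, [True, True]), (-120, [True, True]), (-105, [True, True]), (-90, [True, True]), (-75, [True, True]), (15, [True, True]), (30, [True, True]), (45, [True, True]), (60, [True, True]), (75, [True, True])]
10 [True, True, True, True] [(-165, [True, True]), (-150, [True, True]), (-135, [True, True]), (-120, [True, True]), (-105, [True, True]), (-90, [True, True]), (-75, [True, True]), (15, [True, True]), (30, [True, True]), (45, [True, True]), (60, [True, True]), (75, [True, True])]
20 [True, True, True, True] [(-165, [True, True]), (-150, [True, True]), (-135, [True, True]), (-120, [True, True]), (-105, [True, True]), (-90, [True, True]), (-75, [True, True]),
[... 685 characters left out ...]
), (45, [True, True]), (60, [True, True]), (75, [True, True]), (90, [True, True]), (105, [True, True]), (120, [True, True]), (135, [True, True]), (150, [True, True]), (165, [True, True])]
50 [True, True, True, True] [(-180, [True, True]), (-165, [True, True]), (-150, [True, True]), (-135, [True, True]), (-120, [True, True]), (-105, [True, True]), (-90, [True, True]), (-75, [True, True]), (-60, [False, True]), (-45, [False, True]), (-30, [False, True]), (0, [True, True]), (15, [True, True]), (30, [True, True]), (45, [True, True]), (60, [True, True]), (75, [True, True]), (90, [True, True]), (105, [True, True]), (120, [True, True]), (135, [True, True]), (150, [True, True]), (165, [True, True])]
```

```bash
cat >>h.py <<'E'
th=-0.1123; T=np.array([.5756,.1087,0]); c,s=np.cos(th),np.sin(th)
X=np.array([c,s,0]);Y=np.array([-s,c,0]);Z=np.array([0,0,1.])
def B(x,y,z): return T+X*x+Y*y+Z*z
def gq(yaw,p,sg):
    y,a=np.radians([yaw,p]);h=np.array([np.cos(y),np.sin(y),0]);d=np.cos(a)*h-np.sin(a)*Z
    return d,tool(d,sg*np.cross(h,Z))
E
python3 - <<'E'
from h import *
ms=r.camera_model("scene")
print("scene tall",onz(ms,(189,140),.153), "proj of top est",pix(ms,[.4517,-.3804,.153]))
im=r.get_image("scene")
print("clock",r.current_clock(), "start jaw",R.from_quat(r.current_tcp_rot()).as_matrix().round(2).tolist())
bp=np.array([.4517,-.3804,.07])
for yaw in (20,35,50,65,-96.4):
  for p in (0,20,90,110):
    for sg in (1,-1):
        d,q=gq(yaw,p,sg); j=r.inverse_kinematics((bp if yaw>0 else B(0,.055,.13))+d*.019+Z*(p>50)*.2,q)
        print(yaw,p,sg,None if j is None else np.round(j,2))
E
```

```text
scene tall [ 0.46877778 -0.37131287  0.153     ] proj of top est [[189.03815041 136.17482665]]
clock 0.15 start jaw [[-0.95, -0.0, 0.3], [-0.3, 0.0, -0.95], [0.0, -1.0, -0.0]]
20 0 1 [ 2.01  1.56 -1.19  2.   -0.63  0.48  0.84]
20 0 -1 [ 2.01  1.56 -1.19  2.   -0.63  0.48 -2.3 ]
20 20 1 [ 1.83  1.11 -0.98  2.06 -0.98  0.47  0.95]
20 20 -1 [ 1.83  1.11 -0.98  2.06 -0.98  0.47 -2.19]
20 90 1 [ 0.76  0.31 -0.17  1.7   0.06  1.13 -0.65]
20 90 -1 [ 1.44  0.56 -1.17  1.66  0.54  1.28  2.08]
20 110 1 [ 0.54  0.41 -0.06  1.59  0.28  1.38 -0.82]
20 110 -1 [ 1.23  0.69 -1.18  1.55  0.76  1.67  1.89]
35 0 1 [ 1.64  1.18 -0.69  1.84 -1.    1.1   1.09]
35 0 -1 [ 1.72  1.25 -0.81  1.83 -0.89  1.01 -2.14]
35 20 1 [ 1.56  0.95 -0.63  1.9  -0.95  0.91  0.95]
35 20 -1 [ 1.56  0.95 -0.61  1.9  -0.96  0.92 -2.19]
35 90 1 [ 0.8   0.32 -0.22  1.7   0.08  1.13 -0.4 ]
35 90 -1 [ 1.44  0.56 -1.17  1.66  0.54  1.28  2.34]
35 110 1 [ 0.56  0.38 -0.12  1.64  0.36  1.31 -0.64]
35 110 -1 [ 1.23  0.65 -1.18  1.61  0.81  1.6   2.12]
50 0 1 [ 1.5   1.18 -0.59  1.66 -0.84  1.35  0.96]
50 0 -1 [ 1.4   1.12 -0.43  1.67 
[... 499 characters left out ...]
 [ 0.85  0.98  0.27  1.6  -1.03  1.72 -1.94]
65 90 1 [ 0.89  0.33 -0.33  1.69  0.12  1.14  0.09]
65 90 -1 [-0.16  0.49  1.12  1.75 -0.47  1.2  -2.49]
65 110 1 [ 0.65  0.31 -0.24  1.76  0.47  1.14 -0.23]
65 110 -1 [ 1.28  0.55 -1.17  1.73  0.85  1.4   2.6 ]
-96.4 0 1 [-0.78  1.07  0.14  1.44  0.81  1.95  2.11]
-96.4 0 -1 [-0.78  1.07  0.14  1.44  0.81  1.95 -1.04]
-96.4 20 1 [-0.42  0.96 -0.43  1.47  0.93  1.97  1.91]
-96.4 20 -1 [-0.42  0.96 -0.43  1.47  0.93  1.97 -1.23]
-96.4 90 1 [ 0.44  0.53 -1.17  1.55  0.5   1.39  2.26]
-96.4 90 -1 [ 0.38  0.47 -1.04  1.55  0.42  1.36 -0.81]
-96.4 110 1 [ 0.65  0.48 -1.17  1.64  0.16  1.11  2.54]
-96.4 110 -1 [ 0.51  0.38 -0.92  1.65 -0.01  1.09 -0.46]
```

```bash
cat >>h.py <<'E'
bp=np.array([.4517,-.3804,.068]); YAW,PI=45,10
E
python3 - <<'E'
from h import *
d,q=gq(YAW,PI,1); h=np.array([d[0],d[1],0])/np.hypot(*d[:2]); g=bp+d*.019
r.move_pose(g-.13*h+.12*Z,q); print(r.current_joint_pos().round(2),r.current_clock())
r.move_straight(g-.13*h+.03*Z); print(r.current_joint_pos().round(2),r.current_clock(),r.current_eef_pos(),g)
m=r.camera_model("wrist"); im=r.get_image("wrist")
for P in([*bp[:2],.0],[*bp[:2],.155],g): print(pix(m,P))
cv2.imwrite("pics/w1.png",im)
E
```

```text
[ 1.62  0.9  -0.52  1.63 -0.82  1.48  0.8 ] 1.0833
[ 1.61  1.03 -0.49  1.62 -0.78  1.42  0.89] 1.8333 [ 0.37351506 -0.45928166  0.09561005] [ 0.46493092 -0.36716908  0.06470068]
[[280.09523341 271.56616949]]
[[280.04171005 117.6127072 ]]
[[280.14699825 207.39322298]]
```

View pics/w1.png

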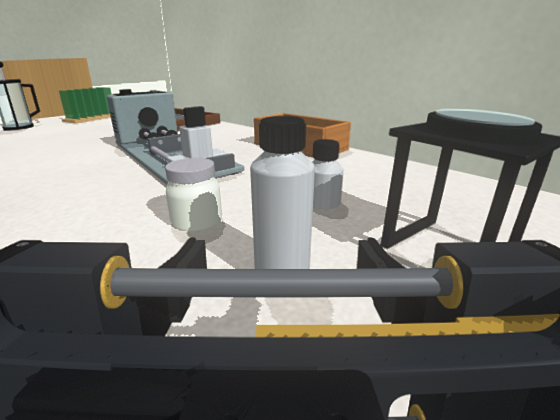

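The bottle is centred at column ~282 against 280 predicted, with its cap top at row ~118 as predicted. The estimate holds, so I'll grasp.

```bash
python3 - <<'E'
from h import *
d,q=gq(YAW,PI,1); h=np.array([d[0],d[1],0])/np.hypot(*d[:2]); g=bp+d*.019
r.move_straight(g-.13*h); hit=r.move_straight(g,feed=.1,f_stop=5); print(hit,r.current_eef_pos()-g)
r.gripper_to(0.0,25); print("w",r.current_gripper_width()*.087)
f0=r.current_wrist_force(); r.move_straight(g+.2*Z,feed=.12); r.wait(.3)
print(r.current_wrist_force()-f0,r.current_gripper_width()*.087,r.current_clock(),r.current_joint_pos().round(2))
d2,q2=gq(np.degrees(th)-90,90+PI,1)
for z in(.30,.12,.085,.0778): 
    j=r.inverse_kinematics(B(0,.045,z)+d2*.019,q2); print(None if j is None else j.round(2))
cv2.imwrite("pics/s2.png",r.get_image("scene"))
E
```

```text
False [-0.00037802 -0.00088593 -0.0002786 ]
w 0.054540114210765094
[-0.70437488  0.05643553 -4.33749845] 0.05522246538616952 6.4583 [ 1.56  0.75 -0.65  1.77 -0.96  1.33  0.73]
[ 0.57  0.52 -1.17  1.64  0.36  1.19  2.39]
[ 0.45  0.68 -0.99  1.84  0.54  0.87  2.28]
[ 0.45  0.74 -1.    1.86  0.62  0.83  2.22]
[ 0.45  0.75 -1.    1.86  0.64  0.82  2.21]
```

View pics/s2.png

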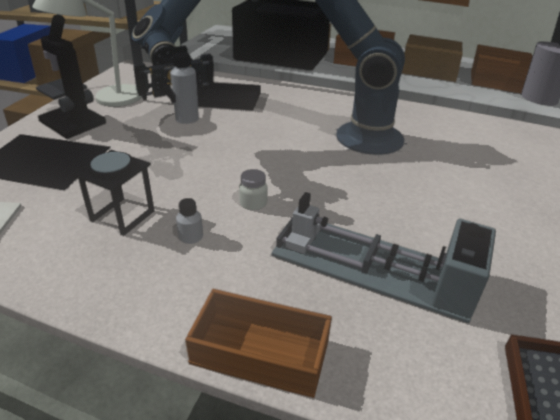

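The bottle is lifted upright (cap at 181,57) and the others are undisturbed. I'll carry it over the cradle.

```bash
python3 - <<'E'
from h import *
d2,q2=gq(np.degrees(th)-90,90+PI,1)
r.move_pose(B(0,.045,.28)+d2*.019,q2); r.move_straight(B(0,.045,.15)+d2*.019,feed=.15)
r.wait(.3);print(r.current_clock(),r.current_joint_pos().round(2),r.current_gripper_width()*.087,r.current_wrist_force())
m=r.camera_model("wrist")
w=r.get_image("wrist"); s=r.get_image("top")
b=cv2.resize(s[130:270,95:300],(600,410)); cv2.imwrite("pics/c3.png",np.hstack([b[:,:400],cv2.resize(w,(400,410))]))
cv2.imwrite("pics/w3.png",w);cv2.imwrite("pics/t3.png",s);print(m)
E
```

```text
9.8083 [ 0.49  0.66 -1.05  1.81  0.53  0.93  2.29] 0.055310499769878244 [-0.8217155   0.59322106 -2.22399044]
{'fx': 306.63013525560086, 'fy': 306.63013525560086, 'cx': 281.3089333748757, 'cy': 208.53432708660128, 'distortion': array([-0.05912762,  0.        ,  0.        ,  0.        ,  0.        ]), 'position': array([0.56999386, 0.05684407, 0.27828358]), 'orientation': array([0.05456777, 0.97384186, 0.22016369, 0.01350327])}
```

View pics/w3.png

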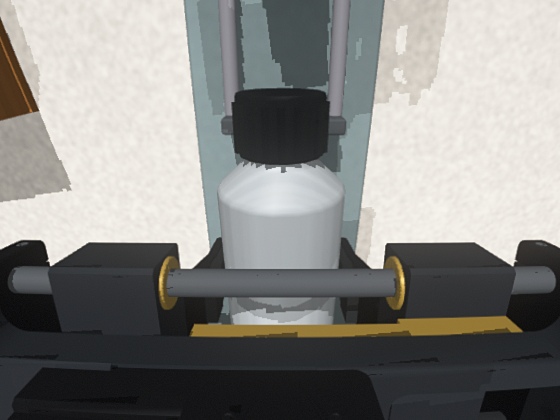

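The bottle hangs horizontally with the cap (281,125) towards the tailstock. The base edges run (188,20)–(208,240) on the left and (383,10)–(358,240) on the right. I'll check lateral alignment by casting those edges, then lower.

```bash
python3 - <<'E'
from h import *
m=r.camera_model("wrist"); w=cv2.imread("pics/w3.png")
M=np.c_[X,Y,Z].T
hsv=cv2.cvtColor(w,40)
for row in(20,60,100,140,180,220):
    l=w[row].astype(int); t=(l[:,0]-l[:,2]>6)&(l.sum(1)<480)   # teal: blue>red
    k=np.where(t[150:420])[0]+150
    a,b=k[0],k[-1]
    print(row,a,b,[(M@(onz(m,(u,row),.016)-T)*1e3).round(1)[:2] for u in(a,b)])
for row in(30,60): # guide rods
    g=cv2.cvtColor(w,6)[row].astype(int); print([ (u,g[u]) for u in range(212,355,5)])
print([(M@(onz(m,(u,110),.155)-T)*1e3).round(1) for u in(233,328)])
E
```

```text
20 186 381 [array([ 72.1, -83.9]), array([-74.1, -83.9])]
60 190 377 [array([ 72.1, -56. ]), array([-74.2, -56. ])]
100 194 372 [array([ 72.2, -25.8]), array([-73.6, -25.8])]
140 198 368 [array([72.4,  7.3]), array([-74. ,   7.2])]
180 202 363 [array([72.9, 43.9]), array([-73.7,  43.8])]
220 207 358 [array([72.6, 85. ]), array([-73.5,  84.9])]
[(212, np.int64(132)), (217, np.int64(131)), (222, np.int64(139)), (227, np.int64(147)), (232, np.int64(124)), (237, np.int64(79)), (242, np.int64(100)), (247, np.int64(131)), (252, np.int64(132)), (257, np.int64(130)), (262, np.int64(129)), (267, np.int64(131)), (272, np.int64(77)), (277, np.int64(77)), (282, np.int64(78)), (287, np.int64(78)), (292, np.int64(77)), (297, np.int64(77)), (302, np.int64(78)), (307, np.int64(78)), (312, np.int64(79)), (317, np.int64(80)), (322, np.int64(79)), (327, np.int64(95)), (332, np.int64(102)), (337, np.int64(141)), (342, np.int64(142)), (347, np.int64(107)), (352, np.int64(127))]
[(212, np.int64(134)), (217, np.int64(130)), (222, np.int64(122)), (227, np.int64(147)), (232, np.int64(135)), (237, np.int64(85)), (242, np.int64(80)), (247, np.int64(135)), (252, np.int64(133)), (257, np.int64(133)), (262, np.int64(132)), (267, np.int64(131)), (272, np.int64(123)), (277, np.int64(78)), (282, np.int64(79)), (287, np.int64(80)), (292, np.int64(77)), (297, np.int64(78)), (302, np.int64(78)), (307, np.int64(77)), (312, np.int64(79)), (317, np.int64(78)), (322, np.int64(79)), (327, np.int64(102)), (332, np.int64(128)), (337, np.int64(147)), (342, np.int64(136)), (347, np.int64(131)), (352, np.int64(128))]
[array([ 19.1, -35.9, 155. ]), array([-17.7, -35.9, 155. ])]
```

```bash
sed -i 's/^T\?th=-0.1123; T=.*/th=-0.1123; c,s=np.cos(th),np.sin(th); T=np.array([.5756,.1087,0])-.0009*np.array([c,s,0])/' h.py; python3 - <<'E'
from h import *
M=np.c_[X,Y,Z].T
d2,q2=gq(np.degrees(th)-90,90+PI,1); o=d2*.019
loc=lambda: (M@(r.current_eef_pos()-o-T)*1e3).round(2)
r.move_straight(B(0,.045,.09)+o,feed=.08); r.wait(.2); print(loc(),r.current_wrist_force())
print("down",r.move_straight(B(0,.045,.073)+o,feed=.015,f_stop=3)); r.wait(.2); z=loc()[2]/1e3; print(loc(),r.current_wrist_force())
r.move_straight(B(0,.045,z+.0005)+o,feed=.02); r.wait(.2);f=r.current_wrist_force()
print("fwd",r.move_straight(B(0,.062,z+.0005)+o,feed=.012,f_stop=5)); print(loc(),M@(r.current_wrist_force()-f),r.current_clock(),r.current_gripper_width()*.087)
cv2.imwrite("pics/s4.png",cv2.resize(r.get_image("scene")[180:330,260:520],None,fx=3,fy=3))
E
```

```text
[ 0.32 45.15 90.56] [ 0.2578735   0.08412657 -3.23479166]
down True
[1.000e-02 4.494e+01 7.521e+01] [-0.30433028 -0.74360258  5.57531801]
fwd True
[-0.14 54.42 75.25] [-0.78141321 -0.89371937  6.02419539] 13.4833 0.05487707496328421
```

View pics/s4.png

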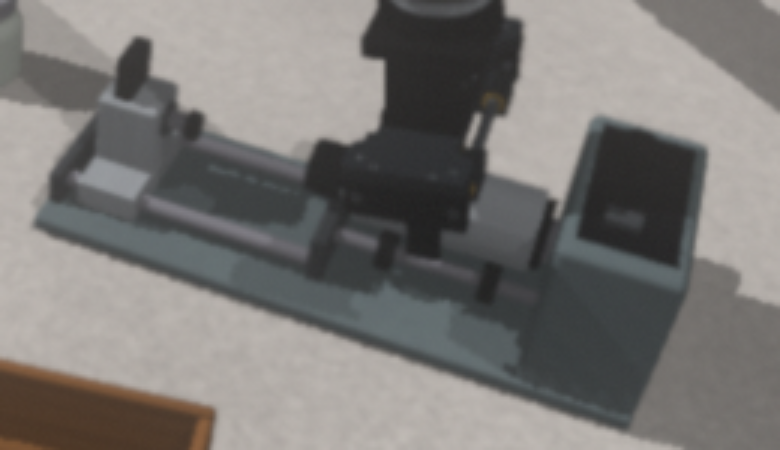

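The foot looks against the disc (≈551,235) and the bottle lies on the tyres. I'll check the steady force, relax it if it's large, then release and look.

```bash
python3 - <<'E'
from h import *
M=np.c_[X,Y,Z].T
d2,q2=gq(np.degrees(th)-90,90+PI,1); o=d2*.019
r.wait(.2);F=M@r.current_wrist_force();print(F)
p=r.current_eef_pos()
for i in range(6):
    if F[2]<0.5: break
    p=p+Z*.0004; r.move_straight(p,feed=.01); r.wait(.2); F=M@r.current_wrist_force(); print(F)
r.gripper_to(.76); r.wait(.3); print(M@r.current_wrist_force(),r.current_gripper_width())
r.gripper_to(1.0)
p=r.current_eef_pos(); r.move_straight(p-d2*.06,feed=.06); r.move_straight(p-d2*.09+Z*.12,feed=.2)
print(r.current_clock())
s=r.get_image("top"); cv2.imwrite("pics/t5.png",s)
sc=r.get_image("scene"); cv2.imwrite("pics/s5.png",sc)
a=cv2.resize(s[150:250,105:295],(780,410)); 
cv2.imwrite("pics/c5.png",cv2.resize(sc[180:330,260:520],None,fx=3,fy=3)); cv2.imwrite("pics/c5t.png",a)
E
```

```text
[ 0.51863425 -0.55948924  5.53042493]
[ 0.71347793  0.84402576 -1.5146066 ]
[ 0.67389657 -0.12559085 -0.5260446 ] 0.7621586851957489
17.8917
```

View pics/c5.png

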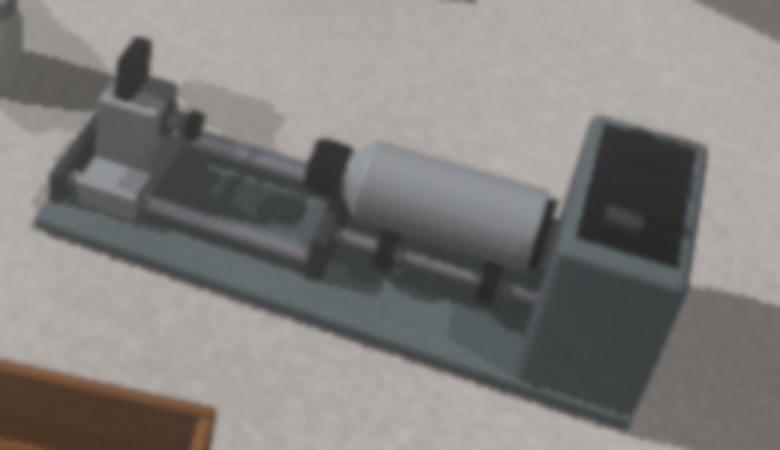

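The bottle lies on the rollers with its foot at the disc, cap at (325,170) and the nose clear at (192,123). Next I go above the thumb plate with the jaws along blender y and take one look.

```bash
python3 - <<'E'
from h import *
j0=r.current_joint_pos(); best=None
for sg in(1,-1):
    q=tool(-Z,sg*Y); j=r.inverse_kinematics(B(-.001,-.165,.24),q)
    if j is not None: print(sg,j.round(2)); best=min([b for b in(best,(abs(j-j0).max(),sg)) if b])
sg=best[1]; q=tool(-Z,sg*Y); print("sg",sg)
r.move_pose(B(-.001,-.165,.24),q); r.wait(.3)
m=r.camera_model("wrist"); w=r.get_image("wrist"); cv2.imwrite("pics/w6.png",w); np.save("m6.npy",m,allow_pickle=True)
M=np.c_[X,Y,Z].T; print(M@(m["position"]-T),r.current_clock())
for n,P in dict(plate=(0,-.165,.128),disc=(0,.12,.106),cap=(0,-.035,.0958),nose=(0,-.112,.0888)).items(): print(n,pix(m,B(*P)))
E
```

```text
1 [ 0.62  0.36 -0.77  1.76  0.27  1.13  1.23]
-1 [-0.81  0.43  1.12  1.84 -0.42  1.15 -1.22]
sg 1
[-0.07336363 -0.16548232  0.40142101] 19.4
plate [[281.15406639 206.18082316]]
disc [[552.93394083 201.05894695]]
cap [[406.60822127 198.23836321]]
nose [[331.64409873 196.53250796]]
```

View pics/w6.png

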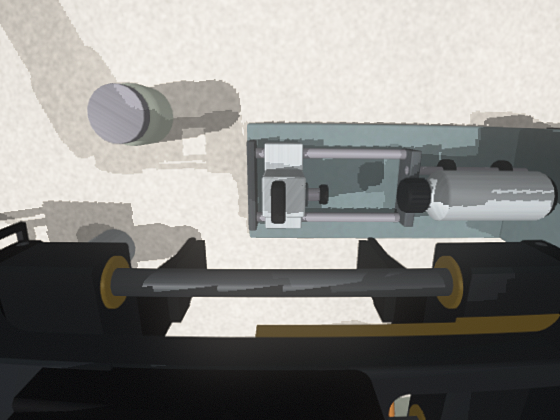

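The plate top is at about (279,201), the nose tip at (328,194), the cap end at (397,195) and the foot at about (557,194) touching the dark disc. Converting:

```bash
python3 - <<'E'
from h import *
m=np.load("m6.npy",allow_pickle=True).item(); M=np.c_[X,Y,Z].T
w=cv2.imread("pics/w6.png"); g=cv2.cvtColor(w,6).astype(int)
for row in(194,201): print(row,"plate",g[row,266:292].tolist(),"nose",g[row,318:334].tolist(),"cap",g[row,392:404].tolist(),"foot",g[row,545:560].tolist())
L=lambda u,v,z:(M@(onz(m,(u,v),z)-T)*1e3).round(1)
print(L(278.5,201,.128),L(328,194,.0778),L(397.5,195,.0778),L(556,194,.0778))
print("predicted px cap end",pix(m,B(0,-.035,.0778)),"box front base?",pix(m,B(0,.12,.0778)),"bracket",pix(m,[B(0.046,-.012,.052),B(-.046,-.012,.052)]),"base end",pix(m,[B(.075,-.21,.016),B(-.075,-.21,.016)]))
E
```

```text
194 plate [178, 181, 181, 175, 133, 57, 52, 56, 56, 55, 54, 53, 54, 53, 54, 51, 51, 47, 45, 84, 150, 147, 143, 144, 144, 144] nose [119, 91, 53, 44, 47, 47, 48, 49, 51, 52, 70, 105, 104, 103, 103, 102] cap [124, 126, 130, 123, 89, 42, 40, 43, 43, 43, 45, 43] foot [128, 128, 129, 129, 129, 128, 130, 132, 134, 82, 36, 29, 37, 64, 65]
201 plate [179, 183, 185, 188, 173, 67, 51, 56, 56, 56, 55, 56, 54, 53, 54, 53, 54, 48, 45, 83, 148, 147, 146, 148, 149, 151] nose [94, 50, 41, 46, 47, 49, 46, 45, 47, 77, 132, 154, 151, 148, 147, 146] cap [126, 127, 127, 112, 76, 47, 42, 44, 42, 45, 45, 44] foot [205, 207, 206, 204, 207, 207, 169, 141, 110, 42, 30, 32, 55, 63, 63]
[  -4.9 -167.4  128. ] [  -0.2 -114.2   77.8] [  0.7 -37.9  77.8] [ -1.3 149.1  77.8]
predicted px cap end [[400.14021596 194.37323887]] box front base? [[532.76619806 194.97479941]] bracket [[406.86928374 226.63930475]
 [415.43378278 150.00857643]] base end [[247.43377384 238.51347774]
 [244.09845442 122.75926895]]
```

Foot and cap agree with the bottle seated (foot at about y 120, cap end about -35), and the plate is at y≈-167. I'll grip it and slide it to y≈-80, which is tail 0.098.

```bash
python3 - <<'E'
from h import *
M=np.c_[X,Y,Z].T; loc=lambda:(M@(r.current_eef_pos()-T)*1e3).round(2); F=lambda:(M@r.current_wrist_force()).round(2)
r.gripper_to(.6); print(F())
r.move_straight(B(0,-.167,.135),feed=.15); print("touch",r.move_straight(B(0,-.167,.103),feed=.06,f_stop=6),loc(),F())
r.gripper_to(0,10); print("w",r.current_gripper_width()*87,loc(),F())
for y,f in((-.10,.06),(-.092,.02),(-.088,.02),(-.084,.02),(-.080,.02)):
    r.move_straight(B(0,y,.103),feed=f); r.wait(.15); print(y,loc(),F(),r.current_gripper_width()*87)
print(r.current_clock())
w=r.get_image("wrist"); m=r.camera_model("wrist"); np.save("m7.npy",m,allow_pickle=True); cv2.imwrite("pics/w7.png",w)
E
```

```text
[ 0.09 -0.52 -0.52]
touch False [ 4.0000e-02 -1.6686e+02  1.0288e+02] [ 0.52  0.1  -0.11]
w 13.657693614284515 [   0.   -167.49  103.03] [-0.82 -2.06  0.37]
-0.1 [   0.24 -103.02  103.03] [-0.61 -7.4   3.01] 13.668239414486308
-0.092 [  0.27 -95.19 103.03] [-0.61 -6.73  2.21] 13.80825026156824
-0.088 [  0.26 -91.18 103.01] [ 0.14 -6.85  3.17] 14.02168703332162
-0.084 [  0.28 -87.22 103.  ] [-1.04 -7.56  2.67] 13.89400995023703
-0.08 [  0.29 -83.45 103.  ] [ 0.1  -7.29  3.7 ] 14.235771416654353
26.15
```

View pics/w7.png

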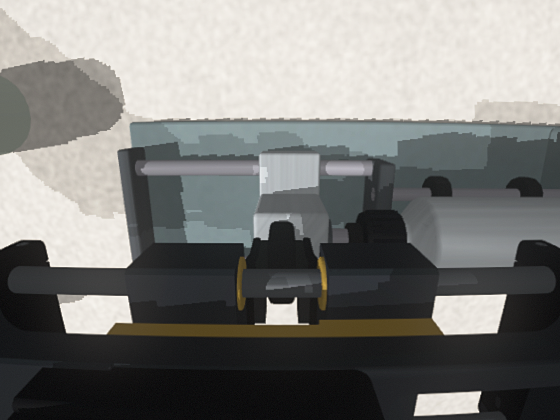

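The nose is on the cap (≈360,235). The arm lags its command by about 3.4 mm and the plate is actually at -83.4, so I'll push on to -80, unload, release and check the nose from above.

```bash
python3 - <<'E'
from h import *
M=np.c_[X,Y,Z].T; loc=lambda:(M@(r.current_eef_pos()-T)*1e3).round(2); F=lambda:(M@r.current_wrist_force()).round(2)
y=-.0766
for k in range(3):
    r.move_straight(B(0,y,.103),feed=.02); r.wait(.3); a=loc(); print(y,a,F())
    if a[1]>-80.5: break
    y+=(-80-a[1])/1e3
for k in range(3):
    r.move_straight(B(0,y-.0017*(k+1),.103),feed=.02); r.wait(.15); print("unload",loc(),F())
    if abs(F()[1])<2.5: break
r.gripper_to(.36); r.wait(.2); print(loc(),F())
r.move_straight(B(0,-.080,.16),feed=.1); r.move_straight(B(.0735,-.07,.24),feed=.25); r.wait(.3)
m=r.camera_model("wrist"); w=r.get_image("wrist"); cv2.imwrite("pics/w8.png",w); np.save("m8.npy",m,allow_pickle=True)
print(r.current_clock(),M@(m["position"]-T))
cv2.imwrite("pics/c8.png",cv2.resize(w[100:350,200:560],(792,550)))
E
```

```text
-0.0766 [  0.3  -80.67 103.  ] [ 0.33 -8.35  4.17]
-0.07593 [  0.3  -80.49 103.  ] [-0.63 -9.77  4.67]
unload [  0.32 -80.47 103.02] [-0.56 -6.23  3.42]
unload [  0.32 -80.44 103.04] [ 0.8  -5.35  2.09]
unload [  0.32 -80.47 103.07] [ 2.21 -1.05 -1.41]
[-4.0000e-02 -8.1020e+01  1.0299e+02] [-0.22 -0.14 -0.8 ]
31.0583 [ 3.95575628e-04 -7.11418485e-02  4.00769117e-01]
```

View pics/c8.png

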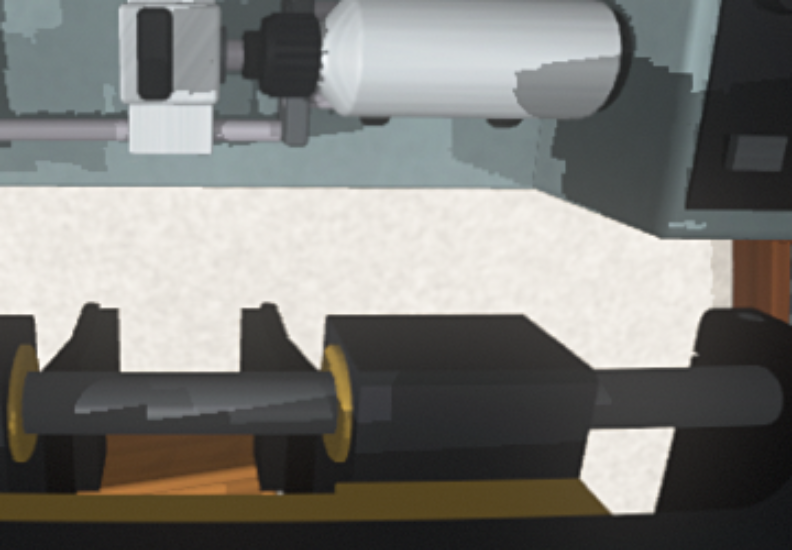

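```bash
python3 - <<'E'
from h import *
M=np.c_[X,Y,Z].T
def L(m,u,v,z): return (M@(onz(m,(u,v),z)-T)*1e3).round(1)[1]
for f,rows,lo in(("6",(193,195),262),("8",(123,125),254)):
    m=np.load(f"m{f}.npy",allow_pickle=True).item(); g=cv2.cvtColor(cv2.imread(f"pics/w{f}.png"),6).astype(int)
    for row in rows: print(f,row,lo,g[row,lo:lo+75].tolist())
    for u in((305,319.5,328.3) if f=="6" else (300,311.3,318.8)): print(u,L(m,u,rows[0],.094),L(m,u,rows[0],.0778),L(m,u,rows[0],.0888))
m=np.load("m8.npy",allow_pickle=True).item()
for n,y,z in(("plate",-.0805,.128),("blockfront",-.0525,.094),("capend z60",-.035,.06),("capend z78",-.035,.0778),("foot top",.12,.1058)): print(n,pix(m,B(0,y,z)).round(1))
E
```

```text
6 193 262 [150, 208, 188, 178, 178, 180, 183, 176, 133, 58, 51, 56, 56, 57, 55, 54, 54, 54, 52, 51, 53, 48, 45, 84, 153, 147, 143, 143, 144, 145, 145, 146, 146, 150, 151, 151, 149, 146, 144, 147, 146, 144, 134, 99, 71, 76, 101, 118, 118, 117, 118, 117, 117, 116, 118, 119, 113, 90, 52, 45, 46, 46, 47, 49, 51, 50, 70, 106, 105, 103, 104, 104, 104, 103, 103]
6 195 262 [151, 207, 188, 177, 180, 180, 179, 174, 136, 58, 51, 56, 56, 56, 53, 54, 53, 53, 53, 53, 52, 49, 44, 83, 148, 144, 144, 144, 145, 145, 146, 147, 150, 152, 150, 147, 144, 145, 146, 147, 148, 146, 135, 99, 72, 80, 103, 122, 123, 122, 121, 120, 122, 121, 121, 123, 119, 89, 52, 46, 48, 48, 50, 54, 55, 51, 69, 103, 102, 101, 101, 100, 101, 105, 103]
305 -140.5 -139.2 -140.1
319.5 -125.6 -123.5 -124.9
328.3 -116.5 -113.9 -115.7
8 123 254 [171, 199, 188, 183, 184, 184, 184, 181, 80, 45, 51, 55, 54, 55, 54, 55, 56, 54, 56, 57, 56, 52, 44, 47, 89, 149, 148, 147, 146, 148, 148, 148, 152, 152, 155, 153, 151, 148, 147, 148, 151, 150, 150, 151, 144, 125, 84, 72, 81, 106, 122, 122, 120, 120, 123, 123, 106, 49, 45, 48, 48, 48, 48, 46, 45, 42, 45, 52, 54, 56, 55, 52, 53, 51, 53]
8 125 254 [169, 200, 190, 185, 182, 181, 186, 183, 81, 45, 52, 53, 56, 55, 53, 54, 56, 56, 56, 55, 56, 54, 46, 47, 89, 150, 149, 147, 148, 147, 148, 151, 153, 154, 153, 149, 148, 148, 148, 148, 151, 153, 152, 150, 143, 125, 82, 72, 81, 106, 123, 122, 121, 121, 122, 124, 107, 48, 44, 47, 48, 49, 48, 45, 44, 44, 45, 51, 56, 54, 51, 47, 46, 44, 47]
300 -52.8 -51.8 -52.5
311.3 -41.9 -40.3 -41.4
318.8 -34.6 -32.7 -34.0
plate [[270.2 124.2]]
blockfront [[300.3 124.2]]
capend z60 [[314.6 124.3]]
capend z78 [[316.5 124.3]]
foot top [[480.7 126.5]]
```

Measured stick-out of the rubber shrank from 15.6 to about 10.6 mm, so the nose is pressed about 5 mm. That fits a ~2 mm y bias in my blender frame with the foot on the disc. I'll push about 2.6 mm more.

```bash
python3 - <<'E'
from h import *
M=np.c_[X,Y,Z].T; loc=lambda:(M@(r.current_eef_pos()-T)*1e3).round(2); F=lambda:(M@r.current_wrist_force()).round(2)
r.move_straight(B(0,-.0807,.16),feed=.2); print(r.move_straight(B(0,-.0807,.103),feed=.06,f_stop=6))
r.gripper_to(0,10); r.wait(.2); print(loc(),F()); t=loc()[1]+2.6; y=(t+3.5)/1e3
for k in range(4):
    r.move_straight(B(0,y,.103),feed=.02); r.wait(.3); a=loc(); print(y,a,F())
    if a[1]>t-.4: break
    y+=max(.0005,(t-a[1])/1e3)
for k in range(5):
    y-=.0015; r.move_straight(B(0,y,.103),feed=.02); r.wait(.15); f=F(); print("unload",loc(),f)
    if abs(f[1])<2: break
r.gripper_to(.36); r.wait(.2); print(loc(),F())
r.move_straight(B(0,-.078,.16),feed=.1); r.move_straight(B(.0735,-.045,.24),feed=.25); r.wait(.3)
m=r.camera_model("wrist"); w=r.get_image("wrist"); cv2.imwrite("pics/w9.png",w); np.save("m9.npy",m,allow_pickle=True)
g=cv2.cvtColor(w,6).astype(int); print(r.current_clock()); u=int(pix(m,B(0,-.078,.128))[0,0])-14; print(u,g[124,u:u+75].tolist())
cv2.imwrite("pics/c9.png",cv2.resize(w[90:240,200:520],(800,375),interpolation=cv2.INTER_CUBIC))
cv2.imwrite("pics/s9.png",r.get_image("scene"))
E
```

```text
False
[  0.12 -80.58 103.21] [0.78 0.63 2.51]
-0.07448 [ 1.0000e-01 -7.9170e+01  1.0311e+02] [-2.19 -8.15  6.37]
-0.07329000000000001 [  0.11 -78.6  103.13] [-1.26 -9.08  8.22]
-0.07267000000000001 [  0.12 -78.39 103.12] [ -2.71 -10.     6.82]
-0.07217000000000001 [  0.14 -78.05 103.11] [ -2.21 -10.55   8.01]
unload [  0.14 -78.08 103.14] [-1.54 -7.59  6.87]
unload [  0.15 -78.03 103.13] [-0.25 -6.73  6.2 ]
unload [  0.13 -78.02 103.09] [-0.57 -5.73  5.44]
unload [  0.19 -78.   103.12] [ 0.13 -1.78  5.31]
[ -0.   -78.15 103.  ] [-0.01 -1.11  0.39]
40.0333
230 [128, 146, 196, 191, 186, 187, 152, 64, 46, 52, 53, 53, 54, 53, 52, 56, 53, 55, 53, 54, 49, 44, 44, 41, 43, 75, 114, 114, 112, 112, 111, 112, 113, 115, 117, 116, 115, 118, 146, 148, 148, 148, 148, 149, 149, 144, 134, 98, 71, 74, 95, 123, 123, 122, 124, 115, 56, 42, 47, 48, 46, 47, 44, 44, 44, 46, 56, 52, 52, 52, 46, 46, 46, 45, 46]
```

View pics/c9.png

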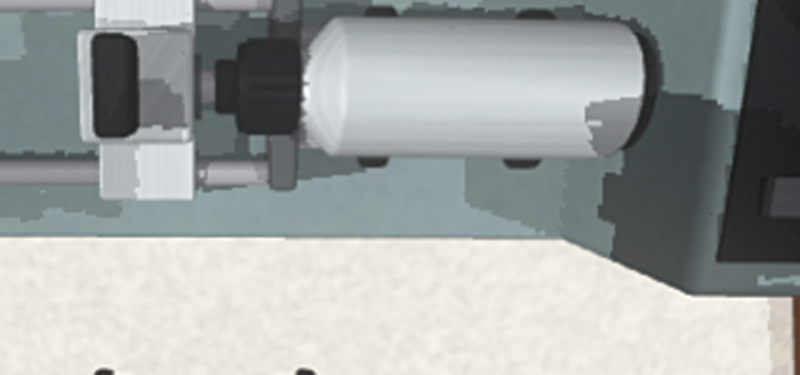

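The nose bears on the cap (crop 228,88), the foot sits against the disc (650,85), and the bottle is level on both tyre pairs. Stick-out is about 8.7 mm, so the nose is pressed about 7 mm; the push force rose about 3 N, which suggests about 8 mm. I'll check the bystanders, then hand in.

```bash
python3 - <<'E'
from h import *
p=r.current_eef_pos(); r.move_straight(p+.08*Z,feed=.2); r.wait(.5)
t=r.get_image("top"); a=cv2.imread("pics/top0.png"); s=r.get_image("scene"); b=cv2.imread("pics/scene0.png")
for n,(x0,y0,x1,y1) in dict(mag=(85,150,155,230),short=(176,200,204,242),jar=(238,170,270,210)).items():
    print(n,cv2.absdiff(s,b)[y0:y1,x0:x1].mean().round(2))
sh=cv2.imread("pics/s9.png"); print("blender drift since s9",cv2.absdiff(s,sh)[225:300,300:450].mean().round(2))
r.sign_off(); print(r.current_clock())
E
```

```text
mag 2.73
short 3.15
jar 9.27
blender drift since s9 3.54
the job is handed in; nothing more can be done
the job is handed in; nothing more can be done
```

The tall bottle is loaded and the job is handed in at roughly 41 s on the robot clock, against the 72 s limit.

**What I did:** I gripped the bottle standing, carried it over and laid it on the rollers with the cap towards the tailstock. I moved it up to the disc and let go. I then slid the tailstock by its thumb plate until the nose pressed on the cap, took the load off, let go and backed the gripper clear.

**What the last checks showed:**
- **Bottle:** in the final close view it lies level on the tyres with its foot against the disc and the nose on the cap.
- **Nose:** the camera put it at about 6–7 mm pressed in, and the rise in push force suggests about 8 mm. Half way is 8 mm, so I left it there.
- **Disagreement:** positions along the blender were about 2 mm off my first estimate. The first press came out at only about 5 mm, so I gripped the plate again and pushed 2.6 mm further.
- **Contact with the disc:** the stop while moving the bottle to the disc came mostly from upward force on the rollers. That the foot touches rests on the pictures and the nose push, not on a clear force reading.
- **Bystanders:** the short bottle and magnifier patches hardly changed between the first and last scene pictures (2.7–3.2 grey levels). The jar patch changed more (9.3), probably from the arm's shadow. I saw the jar upright in the view taken just before sliding the tailstock, and nothing touched it that I know of, but I did not check it again.

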